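# Light the sewing machine needle for a needle change

### The job

I am about to change the sewing machine's needle and its own lamp is dead. Stand the blue parts dish on the table straight in front of the needle, about two fingers' width (30 mm) clear of the machine's front, then draw the red penlight (already on, lens down) up out of the tool stand, tilt it to about 45 degrees and shine it from the front at the needle from roughly 80 mm away. Finish holding the penlight there, still and in the air, touching nothing but your gripper; set the dish down rather than dropping it, and leave everything else where it stands.

Things in the scene. Friction and masses are not known exactly. Their poses are not given: they have to be found in the camera images.
- machine: Cream sewing machine, fixed. Origin on the table straight below the needle; front faces its own -x, head at +y end, pillar and handwheel at -y end. In its frame, mm: bed 72 high, x -60 (front) to 120, y -325 to 55; head over the needle: front x -45, y -40 to 45, underside z 185, top 298; pillar (y -325 to -210) and arm (underside z 206) have their front at x -22; spool pin on top reaches 352.
- needle (a point): The needle's eye, on the machine, 95 mm above the table and 23 mm above the bed: the spot to be lit. Axes as the machine's. The needle is a thin vertical steel pin under the silver needle clamp, just in front of the presser bar.
- stand: Fixed wooden tool stand, a block 70 mm (x) by 190 mm (y) by 70 mm high, origin under its centre. Three round wells 24 mm wide and 55 mm deep in a row along its y, at y = -62, 0 and 62 mm. The penlight, the marker and the seam ripper stand in them, in any order.
- penlight: Red penlight, cylinder 132 mm long, about 70 g, standing lens down in one well of the stand, lens 15 mm above the table, top 77 mm showing. Origin at the lens centre; own +z runs from lens to tail, so it shines along -z. Steel head 21 mm diameter (z 0 to 34 mm), red barrel 16 mm diameter (to 124 mm), black tail 13 mm diameter (to 132 mm). Its spin about z means nothing.
- marker: Marker pen, blue cap below, white barrel 17 mm diameter above, 118 mm long, standing loose in a well of the stand. Origin at its lower end, z up. Leave it alone.
- ripper: Seam ripper with a yellow waisted handle up to 17 mm in diameter and a clear cap, 110 mm long, standing loose in a well of the stand. Origin at its lower end, z up. Leave it alone.
- dish: Blue round open parts dish, 56 mm outside diameter, 28 mm high, 3 mm wall, 80 g, loose on the table. Origin under its centre, z up. Can be gripped across its outside from above.
- spool_green: Green thread spool, 31 mm diameter, 47 mm high, standing on the table; origin under its centre. Leave it alone.
- spool_orange: Orange thread spool, 31 mm diameter, 47 mm high, standing on the table; origin under its centre. Leave it alone.
- pot_green: Small clear pot with a green cap, 34 mm diameter, 55 mm high; origin under its centre. Leave it alone.
- glass: Drinking glass, 72 mm across the rim, 105 mm high; origin under its centre. Leave it alone.

How it is judged:
On the way, in this order (a step that is already met when the one before it is completed fails the run):
1. the dish stands on the table straight in front of the needle, let go (y of dish in the frame of needle between -0.02 and 0.02 m and x of dish in the frame of needle between -0.145 and -0.096 m and height (world z) of dish below 0.003 m and angle between dish's own z axis and vertical below 0.08 rad and linear speed of dish below 0.02 m/s and contact force between dish and the fingers below 0.1 N), for 0.2 s.
2. the penlight is drawn clear of the stand, in the gripper (height (world z) of penlight above 0.072 m and contact force between penlight and the fingers above 1 N and contact force between penlight and stand below 0.05 N), for 0.1 s.
At the end, for the whole second after the job is handed in: Dish upright on the table, released, within 20 mm of straight in front of the needle, 8 to 57 mm clear of the machine. Penlight held still in the fingers, touching nothing else, lens 45 to 120 mm in front of the needle's eye, 30 to 62 degrees from vertical, its axis within 15 mm of the eye (y of dish in the frame of needle between -0.02 and 0.02 m and x of dish in the frame of needle between -0.145 and -0.096 m and height (world z) of dish below 0.003 m and angle between dish's own z axis and vertical below 0.08 rad and contact force between dish and the arm below 0.1 N and contact force between dish and the fingers below 0.1 N and x of needle in the frame of penlight between -0.015 and 0.015 m and y of needle in the frame of penlight between -0.015 and 0.015 m and z of needle in the frame of penlight between -0.12 and -0.045 m and x of penlight in the frame of needle below -0.02 m and angle between penlight's own z axis and vertical between 0.52 and 1.08 rad and height (world z) of penlight above 0.115 m and linear speed of penlight below 0.02 m/s and angular speed of penlight below 0.15 rad/s and contact force between penlight and the fingers above 1 N and contact force between penlight and machine below 0.05 N and contact force between penlight and stand below 0.05 N and contact force between penlight and dish below 0.05 N); the arm keeps its last pose, push and grip.
It fails at once if the dish is let go in the air or tipped ((height (world z) of dish above 0.02 m and contact force between dish and the fingers below 0.01 N) or angle between dish's own z axis and vertical above 0.5 rad).
It fails at once if the penlight knocks the machine (contact force between penlight and machine above 3 N).
It fails at once if the marker or the seam ripper is pulled from its well (distance of any of marker, ripper from where it was at the start of the episode above 0.025 m).
It fails at once if a spool, the pot or the glass is moved (distance of any of spool_green, spool_orange, pot_green, glass from where it was at the start of the episode above 0.025 m).
It also fails if it takes over 51 s, if anything falls off the work surface, if the arm or the gripper's body presses on something with over 40 N, if the wrist force passes 120 N, or if a joint passes its speed limit or range.

### The arm

A 7-joint arm with a two-finger parallel gripper is mounted at the origin on the work surface. World frame = base frame: x ahead of the robot, y to its left, z up, the work surface at z = 0. Lengths are in m, angles in rad, forces in N, time in s.
With the tool pointing down it reaches from about 0.425 to 0.925 m from the base axis. Payload 6.8 kg.
Tool frame: the origin (TCP) lies where the fingers leave the gripper's body, on its centre line; the fingertips stand 73 mm ahead of it and the grasp point (between the pads) lies 54 mm ahead of it; z points along the fingers, y is the line along which they close (so a half turn about z gives the same grasp; the last joint's range is limited). The gripper opens to 85 mm and grips with 20 to 120 N. Pads are 22 mm wide; open, the fingers measure 114 mm over their backs; the gripper's body (76 mm by 85 mm) begins 54 mm behind the grasp point. The pads swing forward as they close: fully open they stand 13 mm farther back than shut.
Start: joints at [-0.108, 0.477, 0.022, 1.555, -0.011, 1.109, -0.083], TCP at [0.675, 0, 0.304] pointing down, gripper open.
Joint ranges: [-2.96, 2.96], [-0.34, 2.1], [-1.41, 1.46], [0.24, 2.44], [-1.37, 4.51], [0.17, 1.92], [-2.96, 2.96]. Speed limits (rad/s): [2.39, 2.39, 3.14, 3.14, 3.14, 3.14, 3.14].

### API

Orientations are given as a rotation vector (axis times angle).
In Python, from bench import r gives the robot as it stands.
- The arm moves only by the tool advance, called after "Emit:" as a command line: name --pt "numbers of a row" for each row, then --argument value for the rest. Schema: {"type":"object","properties":{"segments":{"type":"array","items":{"type":"number"},"minItems":6,"maxItems":30},"jaw":{"type":"number"},"force":{"type":"number"},"only":{"type":"string"},"quiet":{"type":"boolean"},"lines":{"type":"string"}},"required":["segments"],"additionalProperties":false}. segments is one flat list of numbers that holds 1 to 5 rows one after another, with no inner brackets; each row has 6 numbers: dx, dy, dz in parts of the range, where 1.0 means 0.4 m, then a rotation vector rx, ry, rz in shares of pi/2 rad (1.0 is pi/2 rad); each row is the pose to reach, as a shift and turn from the pose commanded when the call began, along the tool's axes at that moment; what a row does not reach only later rows make up. A row lasts 1/10 s, in which the tool goes at most 0.05 m and 0.15 rad, less where a joint would pass 70% of its speed; a pose out of reach is approached as far as the arm can. jaw is the finger opening in m, set as the call begins (left out keeps the last). The fingers move at their own pace and stop on an object; force is the grip in N (left out, the last holds). Time passes only in rows, so rows that do not move let the fingers close. The tool returns the time, the measured TCP pose, the force, the opening and the grip force at its end. only (a regular expression) keeps the lines of the reply that match it, lines (a string "A,B") keeps lines A to B, and quiet returns only ok. No shift or turn number may pass 1 either way. Input that does not fit is refused with a message, and nothing moves.
- r.get_obs(): the state, without advancing time (a new reading comes with each control period).
- r.grab_frame(name): name is "scene" or "side" or "wrist"; returns (picture, depth): 420x560x3 uint8, blue, green, red; 420x560 float32, m along the optical axis (not along the pixel's ray), 0 where there is no reading.
- r.camera_info(name): a dict with "camera_matrix" (3x3 intrinsics, pixels), "R" (3x3) and "t" (3): a world point X has camera coordinates R X + t. Camera axes: x right, y down, z forward; pixel columns grow to the right and rows downward; lengths in m; the calibration is good to about 2 mm. A picture is of the moment at which its call begins: read the wrist's pose just before it. camera_info takes no time and is no camera call; for the wrist camera it gives the pose at the moment of the call.
- r.hand_in(): hands the job in; it is judged then, once.
The state is a dict: "clock": time; "joints": joint angles; "qvel": joint speeds; "tau": joint torques, N m; "tcp_pos": TCP position; "orientation": TCP orientation; "contact_force": force on the tool from outside, world axes, zero at the start; "moment": the same for the moment, N m; "grip_width": finger opening in m; "gripper_force": force on a finger pad.
Only numpy, scipy, OpenCV 4.12 (cv2) and the standard library are available. Lean on these libraries where they do the work, as an engineer would, in place of code of your own. Each camera call takes 0.05 s, during which the arm holds its last target. There are 200 camera calls.

## Working session

There is one attempt and no reset: what is moved stays moved. The work goes in short steps, Python scripts to look and compute and a tool call to move; the robot and the scene stay as the last step left them, time stands still between calls to the robot, and variables do not carry over. Pictures are saved under pics/ and viewed, at most 10 in all, crops included, and the job is handed in when it is done.

```bash
ls; mkdir -p pics; python3 - <<'E'
from bench import r
import cv2,numpy as np
o=r.get_obs();print(o)
for n in("scene","side"):
    p,d=r.grab_frame(n);cv2.imwrite(f"pics/{n}0.png",p);np.save(f"pics/{n}0.npy",d)
    c=r.camera_info(n);print(n,-np.array(c["R"]).T@c["t"],np.array(c["R"])[2])
E
```

```text
bench.py
pics
{'clock': 0.0, 'joints': array([-0.10809591,  0.47780815,  0.02237354,  1.55645813, -0.01152277,
        1.10932078, -0.08310719]), 'qvel': array([-0.00144313,  0.00101711, -0.00105006,  0.00161405, -0.00042199,
        0.00102003,  0.00055953]), 'tau': array([-5.45967814e-04, -5.96443820e+01,  1.60769675e+00, -2.81194621e+01,
        1.24063640e-02,  9.39900521e-03,  2.20753498e-05]), 'tcp_pos': array([ 6.74531811e-01, -2.33486454e-05,  3.02918038e-01]), 'orientation': array([-2.22061092e+00, -2.22054444e+00,  2.21565235e-03]), 'contact_force': array([-0.07077212,  0.79965976,  0.28426556]), 'moment': array([-0.0510097 , -0.03391836, -0.03332844]), 'gripper_force': 0.0, 'grip_width': 0.08543342121498365}
scene [ 1.28015706 -0.03119097  0.89725976] [-0.67641749  0.02763878 -0.73599964]
side [0.06383786 0.91347886 0.84136853] [ 0.39706879 -0.70661521 -0.58568876]
```

View pics/scene0.png

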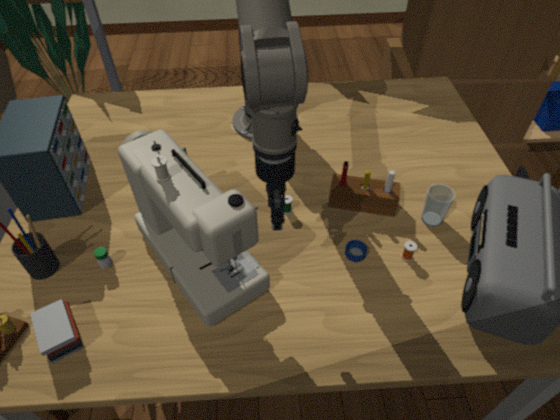

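View pics/side0.png

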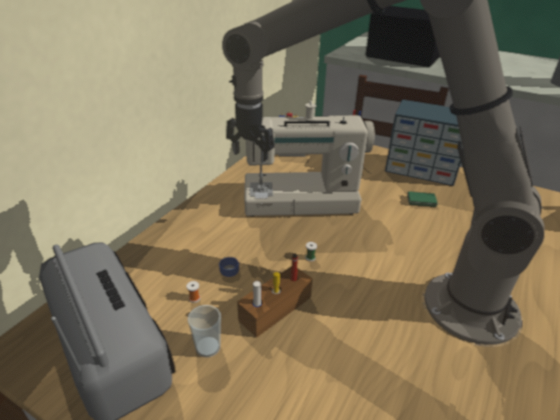

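The scene view shows the machine at left (head at 225,215) with its front facing right. The dish is at (356,251), the stand at (365,195) with the red penlight at its left end (345,172), and the green spool at (287,204). The side view agrees: penlight at (294,268), needle at about (260,175).

```bash
cat > h.py <<'E'
from bench import r
import cv2,numpy as np
from scipy.optimize import least_squares
def cloud(n,d=None,p=None,c=None):
    c=c or r.camera_info(n);K=np.array(c["camera_matrix"]);R=np.array(c["R"]);t=np.array(c["t"])
    v,u=np.nonzero(d>0);z=d[v,u];C=np.c_[(u-K[0,2])/K[0,0]*z,(v-K[1,2])/K[1,1]*z,z]
    return (C-t)@R,p[v,u].astype(int),np.c_[u,v]
def circ(P,rad=None):
    c0=np.median(P[:,:2],0)
    f=lambda q:np.hypot(*(P[:,:2]-q[:2]).T)-(rad or q[2])
    s=least_squares(f,[*c0,rad or .02],loss="soft_l1",f_scale=.002);return s.x,np.abs(s.fun).mean()
E
python3 - <<'E'
from h import *
P=[];C=[];S=[]
for k,n in enumerate(("scene","side")):
    a,b,_=cloud(n,np.load(f"pics/{n}0.npy"),cv2.imread(f"pics/{n}0.png"));P.append(a);C.append(b)
    hsv=cv2.cvtColor(b[None].astype(np.uint8),cv2.COLOR_BGR2HSV)[0].astype(int)
    H,s,V=hsv.T
    reg=(a[:,0]>.3)&(a[:,0]<1.05)&(abs(a[:,1])<.6)
    t=reg&(a[:,2]<.003)&(a[:,2]>-.02);print(n,"table z",np.median(a[t,2]))
    m=reg&(H>105)&(H<130)&(s>120)&(a[:,2]>.005)&(a[:,2]<.04)&(a[:,1]>0);q=a[m];q=q[np.hypot(*(q[:,:2]-np.median(q[:,:2],0)).T)<.05]
    top=q[q[:,2]>.024];print("dish",len(q),len(top),circ(top,.0265),q[:,2].max(),q.min(0),q.max(0))
    m=reg&((H<8)|(H>172))&(s>140)&(a[:,2]>.08)&(a[:,2]<.15)&(a[:,1]>0);q=a[m]
    print("pen",len(q),np.median(q,0),q.min(0),q.max(0),circ(q,.008))
    for nm,m in (("yellow",(H>20)&(H<32)&(s>150)&(a[:,2]>.08)),("white",(s<60)&(V>130)&(a[:,2]>.075))):
        m=m&reg&(a[:,2]<.15)&(a[:,1]>.08)&(a[:,1]<.35);q=a[m];print(nm,len(q),np.median(q,0),q.min(0),q.max(0))
    m=reg&(abs(a[:,2]-.07)<.004)&(a[:,1]>.05)&(a[:,1]<.4)&(V<170)&(H<20);q=a[m];
    if len(q):
        rc=cv2.minAreaRect((q[:,:2]*1000).astype(np.float32));print("stand",len(q),rc)
P=np.vstack(P);np.save("pics/P.npy",P)
# top-down height map, 2 mm, rows = x (.3..1.05), cols = y (-.6..0.6)
g=np.zeros((375,600),np.float32)
m=(P[:,0]>.3)&(P[:,0]<1.05)&(abs(P[:,1])<.6)&(P[:,2]<.4)
np.maximum.at(g,(((P[m,0]-.3)/.002).astype(int).clip(0,374),((P[m,1]+.6)/.002).astype(int).clip(0,599)),P[m,2].astype(np.float32))
cv2.imwrite("pics/top.png",cv2.applyColorMap((g/.36*255).clip(0,255).astype(np.uint8),cv2.COLORMAP_TURBO))
E
```

```text
scene table z -0.001108636390663097
dish 165 24 (array([0.61697864, 0.20882609, 0.0265    ]), np.float64(0.000764254653062168)) 0.029773952238311894 [0.58757441 0.18185008 0.00547687] [0.64489779 0.234791   0.02977395]
pen 61 [0.42206614 0.20141867 0.10549528] [0.41397563 0.19604531 0.08037076] [0.83568201 0.529796   0.14193672] (array([0.42918814, 0.20073316, 0.008     ]), np.float64(0.02723927961246983))
yellow 72 [0.43793432 0.2611566  0.1066997 ] [0.42551802 0.25540356 0.08071731] [0.44305629 0.26891308 0.12476989]
white 19 [0.44965341 0.32089928 0.13162875] [0.44548414 0.31563983 0.12750457] [0.45823017 0.3289978  0.13315466]
stand 943 ((433.4593200683594, 264.026611328125), (190.05519104003906, 74.71572875976562), 73.4550552368164)
side table z 0.0006255483235757581
  return _methods._mean(a, axis=axis, dtype=dtype,
  ret = um.true_divide(
Traceback (most recent call last):
  File "h.py", line 11, in circ
    s=least_squares(f,[*c0,rad or .02],loss="soft_l1",f_scale=.002);return s.x,np.abs(s.fun).mean()
ValueError: Initial guess is outside of provided bounds
```

```bash
python3 - <<'E'
from h import *
P=[]
for n in ("scene","side"):
    a,b,uv=cloud(n,np.load(f"pics/{n}0.npy"),cv2.imread(f"pics/{n}0.png"))
    a[:,2]+= .0011 if n=="scene" else -.0006
    if n=="side":
        rc=lambda m:print(len(a[m]),np.median(a[m],0),a[m].min(0),a[m].max(0))
        H,s,V=cv2.cvtColor(b[None].astype(np.uint8),cv2.COLOR_BGR2HSV)[0].astype(int).T
        rc((np.hypot(uv[:,0]-294,uv[:,1]-268)<12)&((H<8)|(H>172))&(s>140)&(a[:,2]>.08))
        m=(np.hypot(uv[:,0]-229,uv[:,1]-267)<14)&(a[:,2]>.024)&(a[:,2]<.034)&(b[:,0]>b[:,2]+20);print("dish",m.sum(),circ(a[m],.0265))
        m=(np.hypot(uv[:,0]-275,uv[:,1]-295)<50)&(abs(a[:,2]-.07)<.004);rc(m);print(cv2.minAreaRect((a[m,:2]*1000).astype(np.float32)))
    P.append(a)
P=np.vstack(P);np.save("pics/P.npy",P)
g=np.zeros((375,500),np.float32)
m=(P[:,0]>.3)&(P[:,0]<1.05)&(P[:,1]>-.6)&(P[:,1]<.4)&(P[:,2]<.4)
np.maximum.at(g,(((P[m,0]-.3)/.002).astype(int).clip(0,374),((P[m,1]+.6)/.002).astype(int).clip(0,499)),P[m,2].astype(np.float32))
cv2.imwrite("pics/top.png",cv2.applyColorMap((g/.36*255).clip(0,255).astype(np.uint8),cv2.COLORMAP_TURBO))
E
```

```text
72 [0.40977704 0.21095174 0.10119563] [0.40446408 0.20407767 0.0803808 ] [0.41867968 0.21597113 0.13953394]
dish 3 (array([0.61218283, 0.21007758, 0.0265    ]), np.float64(0.00027276265454990897))
1371 [0.42670058 0.27732283 0.070042  ] [0.36994957 0.16960082 0.0660455 ] [0.4892655  0.36701207 0.07397886]
((429.5886535644531, 265.2833251953125), (192.85482788085938, 73.31021881103516), 73.9044418334961)
```

View pics/top.png

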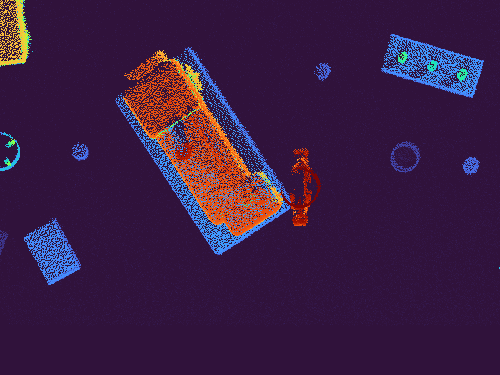

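The height map shows the bed rectangle, with its front edge from (185,48) to (290,208). The dish ring is at (405,157) and the stand at (432,66), with the pen at (403,57).

```bash
python3 - <<'E'
from h import *
P=np.load("pics/P.npy")
y=(P[:,1]+.6)/.002;x=(P[:,0]-.3)/.002
m=(abs(P[:,2]-.072)<.005)&(y>105)&(y<310)&(x>30)&(x<270)
Q=P[m]
# z histogram in bed front strip
rc=cv2.minAreaRect((Q[:,:2]*1000).astype(np.float32));print(len(Q),rc)
# robust: fit (ox,oy,yaw) so that Q lies inside box with few outside, edges tight: trimmed percentiles
def frame(th): 
    ym=np.array([np.cos(th),np.sin(th)]);return np.array([ym[1],-ym[0]]),ym
best=None
for th in np.radians(np.arange(20,80,.1)):
    xm,ym=frame(th);a=Q[:,:2]@xm;b=Q[:,:2]@ym
    pa=np.percentile(a,[.3,99.7]);pb=np.percentile(b,[.3,99.7]);s=np.ptp(pa)+np.ptp(pb)
    if best is None or s<best[0]:best=(s,th,pa,pb)
s,th,pa,pb=best;xm,ym=frame(th);print("yaw of y_m",np.degrees(th),np.ptp(pa),np.ptp(pb),pa,pb)
xo=(pa.mean()-.03);yo=pb.mean()+.135
N=xm*xo+ym*yo;print("needle",N,"xm",xm,"ym",ym)
L=(P[:,:2]-N);X=L@xm;Y=L@ym;Z=P[:,2]
h=(Z>.195)&(Z<.29)&(Y>-.035)&(Y<.04)&(X<-.02)&(X>-.07);print("head front x",np.percentile(X[h],[5,50,95]),h.sum())
h=(Z>.1)&(Z<.2)&(Y>-.31)&(Y<-.22)&(X<0)&(X>-.05);print("pillar front x",np.percentile(X[h],[5,50,95]))
h=(Z>.2)&(Z<.29)&(Y>.03)&(Y<.06)&(abs(X)<.04);print("head side y",np.percentile(Y[h],[50,95]))
h=(Z>.01)&(Z<.065)&(X<-.04)&(X>-.08)&(Y>-.3)&(Y<.05);print("bed front x",np.percentile(X[h],[5,50,95]))
h=(Z>.01)&(Z<.065)&(Y>.04)&(Y<.07)&(X>-.05)&(X<.1);print("bed end y",np.percentile(Y[h],[5,50,95]))
h=(Z>.08)&(Z<.13)&(abs(X)<.03)&(abs(Y)<.03);print("needle region pts",h.sum(),X[h].round(3)[:8],Y[h].round(3)[:8])
E
```

```text
6825 ((602.0956420898438, -191.62147521972656), (380.0514831542969, 189.00027465820312), 33.66429901123047)
yaw of y_m 33.000000000000185 0.18064808697156987 0.37115938424258177 [0.39968201 0.58033009] [0.2168899  0.58804929]
needle [ 0.70129718 -0.09306661] xm [ 0.54463904 -0.83867057] ym [0.83867057 0.54463904]
head front x [-0.04917596 -0.04422801 -0.03388655] 456
pillar front x [-0.03515529 -0.02173579 -0.0169913 ]
head side y [0.04164664 0.04338193]
bed front x [-0.06369313 -0.05941635 -0.05487697]
bed end y [0.05032937 0.05212091 0.05355596]
needle region pts 193 [-0.001  0.007  0.004  0.002 -0.001  0.006  0.004  0.016] [ 0.002 -0.002  0.002  0.002  0.002  0.     0.001 -0.   ]
```

Units first: shifts go in shares of 0.4 m and turns go in shares of pi/2 rad. So 0.209 m / 0.4 = 0.5225, -0.059 m / 0.4 = -0.1475.

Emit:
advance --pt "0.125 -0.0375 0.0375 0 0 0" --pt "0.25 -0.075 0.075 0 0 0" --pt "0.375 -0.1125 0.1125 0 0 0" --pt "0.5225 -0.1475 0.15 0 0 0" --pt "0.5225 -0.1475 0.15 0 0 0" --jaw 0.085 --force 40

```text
refused: segments: the value is too short (schema: minItems 6). Nothing was moved.
```

I used the wrong layout. The manual says one flat list, 6 numbers to a row, no inner brackets; once more.

Emit:
advance --segments '[0.125, -0.0375, 0.0375, 0, 0, 0, 0.25, -0.075, 0.075, 0, 0, 0, 0.375, -0.1125, 0.1125, 0, 0, 0, 0.5225, -0.1475, 0.15, 0, 0, 0, 0.5225, -0.1475, 0.15, 0, 0, 0]' --jaw 0.085 --force 40

```text
clock: 0.6
tcp_pos: [0.6132, 0.2146, 0.2422]
orientation: [-2.212, -2.226, 0.002]
contact_force: [0.2, 0.1, -0.2]
grip_width: 0.0847
gripper_force: 0.0
```

Emit:
advance --segments '[0, 0, 0, 0, 0, 0, 0, 0, 0, 0, 0, 0]'

```text
clock: 0.8
tcp_pos: [0.6157, 0.2092, 0.2434]
orientation: [-2.22, -2.223, 0.002]
contact_force: [-0.7, -1.1, 0.1]
grip_width: 0.085
gripper_force: 0.0
```

```bash
python3 - <<'E'
from h import *
o=r.get_obs();c=r.camera_info("wrist");p,d=r.grab_frame("wrist");cv2.imwrite("pics/w1.png",p)
a,b,uv=cloud("wrist",d,p,c)
H,s,V=cv2.cvtColor(b[None].astype(np.uint8),cv2.COLOR_BGR2HSV)[0].astype(int).T
m=(H>105)&(H<130)&(s>100)&(a[:,2]<.05)&(np.hypot(a[:,0]-.6155,a[:,1]-.209)<.06);q=a[m]
print(o["tcp_pos"],o["clock"],m.sum())
t=q[abs(q[:,2]-np.percentile(q[:,2],97))<.003];print(len(t),np.percentile(q[:,2],[3,97]),circ(t),q.min(0),q.max(0),np.median(a[(a[:,2]<.01),2]))
m=(V<130)&0 if 0 else (np.hypot(a[:,0]-.414,a[:,1]-.205)<.03)&(a[:,2]>.08)&(a[:,2]<.16)
if m.sum(): print("pen",m.sum(),a[m].min(0),a[m].max(0))
E
```

```text
[0.6157026  0.20916525 0.2433855 ] 0.8 40
33 [0.00412576 0.02941975] (array([0.61451101, 0.20827245, 0.02560649]), np.float64(0.0002837138915956572)) [0.59655675 0.18365327 0.00282726] [0.63722203 0.23060822 0.02972485] 0.00045046929210666844
pen 625 [0.41315119 0.19688769 0.08001242] [0.42352389 0.21170499 0.10913839]
```

View pics/w1.png

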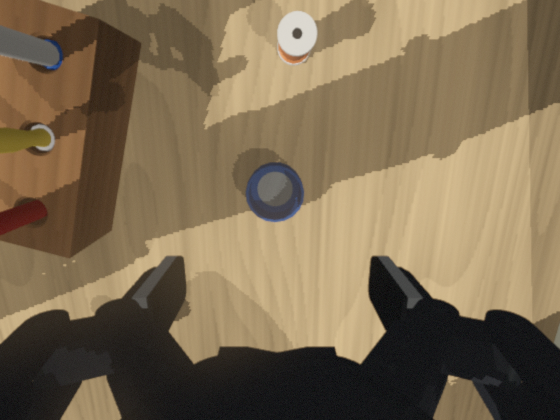

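The dish at (275,192) is within 1 mm of the earlier fix, and the space around it is clear. Descending to grip.

Converted, 0.163 m / 0.4 = 0.4075, 0.08 m / 0.4 = 0.2.

Emit:
advance --segments '[0, -0.0025, 0.1, 0, 0, 0, -0.0025, -0.0025, 0.2, 0, 0, 0, -0.0025, -0.0025, 0.3, 0, 0, 0, -0.0025, -0.0025, 0.375, 0, 0, 0, -0.0025, -0.0025, 0.4075, 0, 0, 0]'

```text
clock: 1.35
tcp_pos: [0.6143, 0.205, 0.0781]
orientation: [-2.224, -2.218, 0.007]
contact_force: [-0.7, 0.2, 0.4]
grip_width: 0.0849
gripper_force: 0.0
```

Emit:
advance --segments '[0, 0, 0, 0, 0, 0, 0, 0, 0, 0, 0, 0]'

```text
clock: 1.55
tcp_pos: [0.6163, 0.2074, 0.0823]
orientation: [2.222, 2.219, 0.003]
contact_force: [0.1, -0.0, 0.6]
grip_width: 0.0853
gripper_force: 0.0
```

Emit:
advance --segments '[0, 0, 0, 0, 0, 0, 0, 0, 0, 0, 0, 0, 0, 0, 0, 0, 0, 0, 0, 0, 0, 0, 0, 0, 0, 0, 0, 0, 0, 0]' --jaw 0.04 --force 40

```text
clock: 2.05
tcp_pos: [0.6159, 0.2083, 0.0828]
orientation: [2.221, 2.221, 0.004]
contact_force: [-1.4, -0.2, 5.3]
grip_width: 0.0535
gripper_force: 42.8
```

Emit:
advance --segments '[0, 0, 0, 0, 0, 0, 0, 0, 0, 0, 0, 0, 0, 0, 0, 0, 0, 0, 0, 0, 0, 0, 0, 0, 0, 0, 0, 0, 0, 0]'

```text
clock: 2.55
tcp_pos: [0.6159, 0.2083, 0.0828]
orientation: [2.221, 2.221, 0.004]
contact_force: [-1.0, -0.5, 5.6]
grip_width: 0.0532
gripper_force: 42.8
```

Converted, -0.09 m / 0.4 = -0.225, -0.06 m / 0.4 = -0.15.

Emit:
advance --segments '[0, 0, -0.05, 0, 0, 0, 0, 0, -0.1, 0, 0, 0, -0.075, 0.0075, -0.1, 0, 0, 0, -0.15, 0.015, -0.1, 0, 0, 0, -0.225, 0.0225, -0.1, 0, 0, 0]'

```text
clock: 3.05
tcp_pos: [0.6244, 0.1173, 0.122]
orientation: [2.22, 2.222, 0.002]
contact_force: [0.8, -0.8, -0.4]
grip_width: 0.053
gripper_force: 42.5
```

Emit:
advance --segments '[-0.075, 0.0075, 0, 0, 0, 0, -0.15, 0.015, 0, 0, 0, 0, -0.225, 0.0225, 0, 0, 0, 0, -0.2775, 0.0225, 0, 0, 0, 0, -0.2775, 0.0225, 0, 0, 0, 0]'

```text
clock: 3.55
tcp_pos: [0.6332, 0.002, 0.1216]
orientation: [2.226, 2.213, -0.002]
contact_force: [-0.0, -0.7, -1.2]
grip_width: 0.0536
gripper_force: 42.5
```

Emit:
advance --segments '[0, 0, 0, 0, 0, 0, 0, 0, 0, 0, 0, 0, 0, 0, 0, 0, 0, 0]'

```text
clock: 3.85
tcp_pos: [0.633, 0.0089, 0.1211]
orientation: [-2.218, -2.224, -0.001]
contact_force: [-0.6, 0.1, -1.0]
grip_width: 0.0535
gripper_force: 42.5
```

```bash
python3 - <<'E'
from h import *
c=r.camera_info("wrist");p,d=r.grab_frame("wrist");cv2.imwrite("pics/w2.png",p)
ps,ds=r.grab_frame("scene");cv2.imwrite("pics/s2.png",ps)
a,b,uv=cloud("wrist",d,p,c);a=np.vstack([a])
xm=np.array([.5446,-.8387]);ym=np.array([.8387,.5446]);N=np.array([.6995,-.0942])
L=a[:,:2]-N;X=L@xm;Y=L@ym;Z=a[:,2]
k=(Z>.06)&(Z<.08)&(X<-.04)&(X>-.08)&(Y<.1)&(Y>-.2);print("bed edge",k.sum(),X[k].min() if k.any() else 0,Y[k].max() if k.any() else 0)
for n,(A,B,U) in (("w",(a,b,uv)),("s",cloud("scene",ds,ps))):
    m=(B[:,0]>B[:,2]+30)&(A[:,2]>.02)&(A[:,2]<.085)&(np.hypot(A[:,0]-.634,A[:,1]-.007)<.05);q=A[m]
    if len(q)>5: t=q[q[:,2]>np.percentile(q[:,2],95)-.004];print(n,len(t),circ(t,.0265),q.min(0),q.max(0))
E
```

```text
bed edge 816 -0.05692662085498812 0.052555195988747395
w 1655 (array([0.63363719, 0.01016025, 0.0265    ]), np.float64(0.0008232006931807984)) [ 0.60831724 -0.01869999  0.04055079] [0.66110735 0.03424715 0.06921554]
s 18 (array([0.63642251, 0.01038484, 0.0265    ]), np.float64(0.0009560046562404312)) [ 0.61585792 -0.01682814  0.0386631 ] [0.65940062 0.03131365 0.06754238]
```

View pics/s2.png

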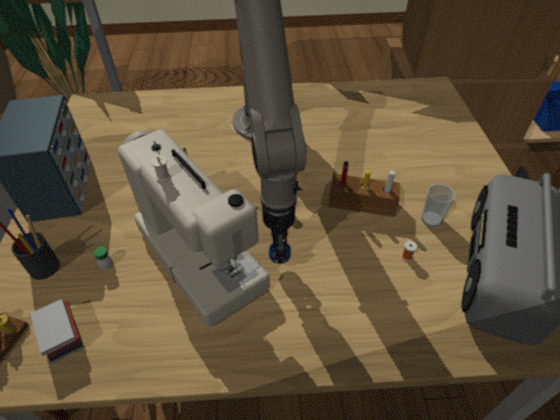

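The dish hangs at (280,253) in front of the bed, about X_m -0.123, Y_m +0.002. Lowering it.

Converted, 0.038 m / 0.4 = 0.095, 0.01 m / 0.4 = 0.025.

Emit:
advance --segments '[-0.005, 0, 0.025, 0, 0, 0, -0.005, 0, 0.05, 0, 0, 0, -0.005, 0, 0.075, 0, 0, 0, -0.005, 0, 0.09, 0, 0, 0, -0.005, 0, 0.095, 0, 0, 0]'

```text
clock: 4.45
tcp_pos: [0.6323, 0.005, 0.0827]
orientation: [-2.22, -2.22, 0.003]
contact_force: [-9.5, -0.2, 22.5]
grip_width: 0.0537
gripper_force: 45.0
```

Emit:
advance --segments '[0, 0, 0, 0, 0, 0, 0, 0, 0.0025, 0, 0, 0, 0, 0, 0.0025, 0, 0, 0, 0, 0, 0.0025, 0, 0, 0]'

```text
clock: 4.85
tcp_pos: [0.6324, 0.005, 0.0828]
orientation: [-2.221, -2.22, 0.002]
contact_force: [-6.5, -0.4, 13.8]
grip_width: 0.0532
gripper_force: 43.9
```

Emit:
advance --segments '[0, 0, 0, 0, 0, 0, 0, 0, 0, 0, 0, 0, 0, 0, 0, 0, 0, 0, 0, 0, 0, 0, 0, 0, 0, 0, 0, 0, 0, 0]' --jaw 0.085

```text
clock: 5.35
tcp_pos: [0.633, 0.005, 0.0817]
orientation: [-2.221, -2.221, 0.0]
contact_force: [-0.0, 0.4, -0.2]
grip_width: 0.085
gripper_force: 0.0
```

Converted, -0.18 m / 0.4 = -0.45, -0.17 m / 0.4 = -0.425.

Emit:
advance --segments '[0, 0, -0.075, 0, 0, 0, 0, 0, -0.175, 0, 0, 0, 0, 0, -0.3, 0, 0, 0, 0, 0, -0.425, 0, 0, 0, 0.075, -0.075, -0.45, 0, 0, 0]'

```text
clock: 5.85
tcp_pos: [0.6083, 0.0307, 0.2687]
orientation: [2.223, 2.205, 0.014]
contact_force: [1.0, 0.3, -0.8]
grip_width: 0.0852
gripper_force: 0.0
```

Emit:
advance --segments '[0.0875, -0.1, 0, 0, 0, 0.0637, 0.175, -0.1875, 0, 0, 0, 0.1273, 0.2625, -0.275, 0, 0, 0, 0.1814, 0.35, -0.375, 0, 0, 0, 0.1814, 0.4225, -0.47, 0, 0, 0, 0.1814]' --jaw 0.05

```text
clock: 6.35
tcp_pos: [0.4159, 0.2035, 0.2622]
orientation: [2.514, 1.884, 0.002]
contact_force: [0.5, 1.9, -0.1]
grip_width: 0.0502
gripper_force: 0.0
```

Emit:
advance --segments '[0, 0, 0, 0, 0, 0, 0, 0, 0, 0, 0, 0, 0, 0, 0, 0, 0, 0]'

```text
clock: 6.65
tcp_pos: [0.4183, 0.2014, 0.262]
orientation: [2.515, 1.881, 0.001]
contact_force: [0.3, -1.0, -0.3]
grip_width: 0.05
gripper_force: 0.0
```

```bash
python3 - <<'E'
from h import *
o=r.get_obs();c=r.camera_info("wrist");p,d=r.grab_frame("wrist");cv2.imwrite("pics/w3.png",p)
a,b,uv=cloud("wrist",d,p,c)
H,s,V=cv2.cvtColor(b[None].astype(np.uint8),cv2.COLOR_BGR2HSV)[0].astype(int).T
near=np.hypot(a[:,0]-.415,a[:,1]-.204)<.03
for lo,hi in((.08,.1),(.1,.12),(.12,.142),(.142,.16)):
    m=near&(a[:,2]>lo)&(a[:,2]<hi);q=a[m]
    if len(q)>9: print(lo,len(q),circ(q,.008 if hi<.15 else .0065),q.min(0),q.max(0))
from scipy.spatial.transform import Rotation as R
print(o["joints"],R.from_rotvec(o["orientation"]).as_matrix())
ps,ds=r.grab_frame("scene");A,B,U=cloud("scene",ds,ps)
m=(B[:,0]>B[:,2]+30)&(A[:,2]>.02)&(A[:,2]<.04)&(np.hypot(A[:,0]-.634,A[:,1]-.007)<.06);q=A[m];print("dish",len(q),circ(q[q[:,2]>.025],.0265),q.min(0),q.max(0))
E
```

```text
0.08 108 (array([0.41442569, 0.20347407, 0.008     ]), np.float64(0.00012768900145686482)) [0.40717509 0.20026213 0.08015501] [0.42232493 0.21178624 0.09996491]
0.1 141 (array([0.41438374, 0.2034376 , 0.008     ]), np.float64(0.00013603159288908074)) [0.40741548 0.20177383 0.10013254] [0.42228753 0.21186827 0.11993993]
0.12 292 (array([0.41434814, 0.20316892, 0.008     ]), np.float64(0.0004924777363761227)) [0.40638903 0.19794987 0.12028551] [0.42284473 0.21210216 0.14196055]
0.142 325 (array([0.41458333, 0.20240596, 0.0065    ]), np.float64(0.002059533234497427)) [0.40830342 0.19754928 0.1420006 ] [0.42097639 0.21026878 0.14905483]
[-0.48849366  0.18575171 -0.10618361  2.0808956   0.02607167  0.87561667
 -0.8959806 ] [[ 2.82524743e-01  9.59259771e-01  6.78750090e-04]
 [ 9.59260004e-01 -2.82524756e-01 -7.99384576e-05]
 [ 1.15081957e-04  6.73682407e-04 -9.99999766e-01]]
dish 74 (array([0.63548752, 0.00651122, 0.0265    ]), np.float64(0.0013161763049015377)) [ 0.60776984 -0.01853051  0.02000069] [0.66412888 0.03000919 0.03058666]
```

View pics/w3.png

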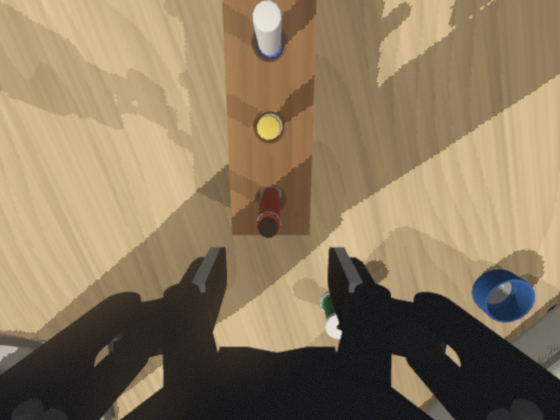

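The pen at (270,210) is 4 mm off the tool axis; both neighbours are clear of the fingers and the dish stands at (500,295). Correcting, descending and gripping.

Converted, 0.102 m / 0.4 = 0.255, 0.09 m / 0.4 = 0.225.

Emit:
advance --segments '[0.0025, -0.01, 0, 0, 0, 0, 0.0025, -0.01, 0.075, 0, 0, 0, 0.0025, -0.01, 0.15, 0, 0, 0, 0.0025, -0.01, 0.225, 0, 0, 0, 0.0025, -0.01, 0.255, 0, 0, 0]'

```text
clock: 7.25
tcp_pos: [0.413, 0.2031, 0.1576]
orientation: [-2.515, -1.882, 0.006]
contact_force: [0.3, -0.6, -0.9]
grip_width: 0.0507
gripper_force: 0.0
```

Emit:
advance --segments '[0, 0, 0, 0, 0, 0, 0, 0, 0, 0, 0, 0]'

```text
clock: 7.45
tcp_pos: [0.4145, 0.2044, 0.1606]
orientation: [2.515, 1.883, 0.001]
contact_force: [0.2, 0.0, 0.5]
grip_width: 0.0499
gripper_force: 0.0
```

Emit:
advance --segments '[0, 0, 0, 0, 0, 0, 0, 0, 0, 0, 0, 0, 0, 0, 0, 0, 0, 0, 0, 0, 0, 0, 0, 0, 0, 0, 0, 0, 0, 0]' --jaw 0.0 --force 60

```text
clock: 7.95
tcp_pos: [0.4145, 0.2047, 0.161]
orientation: [2.514, 1.883, 0.003]
contact_force: [-1.2, -0.5, 7.1]
grip_width: 0.0144
gripper_force: 58.2
```

Emit:
advance --segments '[0, 0, 0, 0, 0, 0, 0, 0, 0, 0, 0, 0]'

```text
clock: 8.15
tcp_pos: [0.4145, 0.2047, 0.161]
orientation: [2.514, 1.883, 0.003]
contact_force: [-0.6, -0.0, 7.9]
grip_width: 0.0141
gripper_force: 58.2
```

Converted, -0.17 m / 0.4 = -0.425, -0.13 m / 0.4 = -0.325.

Emit:
advance --segments '[0, 0, -0.05, 0, 0, 0, 0, 0, -0.125, 0, 0, 0, 0, 0, -0.225, 0, 0, 0, 0, 0, -0.325, 0, 0, 0, 0, 0, -0.425, 0, 0, 0]'

```text
clock: 8.65
tcp_pos: [0.4134, 0.2039, 0.3318]
orientation: [2.514, 1.883, 0.0]
contact_force: [1.1, -0.7, -0.9]
grip_width: 0.0146
gripper_force: 58.5
```

Emit:
advance --segments '[-0.025, 0.0825, 0, 0, 0, 0, -0.05, 0.175, 0, 0, 0, 0, -0.085, 0.275, 0, 0, 0, 0, -0.1175, 0.375, 0.0075, 0, 0, 0, -0.14, 0.4575, 0.0138, 0, 0, 0]'

```text
clock: 9.15
tcp_pos: [0.5752, 0.0969, 0.3246]
orientation: [2.515, 1.881, 0.0]
contact_force: [0.3, 0.6, -0.6]
grip_width: 0.0146
gripper_force: 58.7
```

Emit:
advance --segments '[0, 0, 0, -0.0509, -0.0446, 0, 0, 0, 0, -0.1082, -0.0923, 0, 0, 0, 0, -0.1655, -0.1401, 0, 0, 0, 0, -0.2228, -0.191, 0, 0, 0, 0, -0.2801, -0.2387, 0]'

```text
clock: 9.65
tcp_pos: [0.5738, 0.0994, 0.3251]
orientation: [2.049, 1.535, -0.045]
contact_force: [-0.9, -1.6, -2.6]
grip_width: 0.0146
gripper_force: 58.8
```

```bash
python3 - <<'E'
from bench import r
from scipy.spatial.transform import Rotation as R
o=r.get_obs();print(o["joints"].round(3),R.from_rotvec(o["orientation"]).as_matrix().round(3))
E
```

```text
[-0.624  0.28   0.119  1.905  0.658  1.02  -1.167] [[ 0.34   0.89   0.303]
 [ 0.871 -0.176 -0.459]
 [-0.355  0.42  -0.835]]
```

Converted, -0.157 rad / 1.5708 = -0.0999.

Emit:
advance --segments '[0, 0, 0, -0.0509, -0.0446, 0, 0, 0, 0, -0.0999, -0.0859, 0, 0, 0, 0, -0.0999, -0.0859, 0, 0, 0, 0, -0.0999, -0.0859, 0, 0, 0, 0, -0.0999, -0.0859, 0]'

```text
clock: 10.15
tcp_pos: [0.5741, 0.0983, 0.325]
orientation: [1.89, 1.412, -0.062]
contact_force: [0.8, -0.0, -0.2]
grip_width: 0.0149
gripper_force: 58.9
```

```bash
python3 - <<'E'
from h import *
from scipy.spatial.transform import Rotation as R
o=r.get_obs();M=R.from_rotvec(o["orientation"]).as_matrix();T=o["tcp_pos"];print(o["joints"].round(3),T,M.round(3))
xm=np.array([.5446,-.8387]);ym=np.array([.8387,.5446]);N=np.array([.6995,-.0942])
c=r.camera_info("wrist");p,d=r.grab_frame("wrist");cv2.imwrite("pics/w4.png",p)
ps,ds=r.grab_frame("side");cs,dd=r.grab_frame("scene")
cv2.imwrite("pics/side4.png",ps)
for n,(a,b,uv) in(("w",cloud("wrist",d,p,c)),("side",cloud("side",ds,ps)),("scene",cloud("scene",dd,cs))):
    q=(a-T)@M; H,s,V=cv2.cvtColor(b[None].astype(np.uint8),cv2.COLOR_BGR2HSV)[0].astype(int).T
    m=(np.hypot(q[:,0],q[:,1])<.025)&(q[:,2]>.08)&(q[:,2]<.165)
    if m.sum()>9: print(n,m.sum(),"lens end",np.percentile(q[m,2],99),[ (k,circ(q[m&(abs(q[:,2]-k)<.008)],rd)[0][:2].round(4)) for k,rd in((.093,.008),(.135,.0105)) if (m&(abs(q[:,2]-k)<.008)).sum()>5])
    L=a[:,:2]-N;X=L@xm;Y=L@ym;Z=a[:,2]
    h=(Z>.195)&(Z<.29)&(Y>-.035)&(Y<.04)&(X<-.02)&(X>-.07)
    h2=(Z>.01)&(Z<.065)&(X<-.04)&(X>-.08)&(Y>-.3)&(Y<.05)
    h3=(Z>.2)&(Z<.29)&(Y>.03)&(Y<.06)&(abs(X)<.04)
    h4=(Z>.01)&(Z<.065)&(Y>.04)&(Y<.07)&(X>-.05)&(X<.1)
    h5=(Z>.083)&(Z<.12)&(abs(X)<.03)&(abs(Y)<.03)
    f=lambda v:np.percentile(v,[10,50,90]).round(4) if len(v) else None
    print(n,"headfront",f(X[h]),"bedfront",f(X[h2]),"headside",f(Y[h3]),"bedend",f(Y[h4]),"ndl",f(X[h5]),f(Y[h5]))
E
```

```text
[-0.72   0.312  0.149  1.949  0.866  1.083 -1.369] [0.57411298 0.09825272 0.32499304] [[ 0.387  0.838  0.386]
 [ 0.801 -0.098 -0.591]
 [-0.457  0.537 -0.709]]
w 1140 lens end 0.14485773565961535 [(0.093, array([-0.0011,  0.0009])), (0.135, array([-0.001 ,  0.0007]))]
w headfront [-0.0444 -0.0431 -0.0408] bedfront [-0.0586 -0.0575 -0.0563] headside [0.0373 0.0411 0.0434] bedend [0.0523 0.0528 0.0534] ndl [-0.0113  0.0055  0.0153] [-0.0087 -0.0006  0.0059]
side 39 lens end 0.14391930706070113 [(0.135, array([ 0.0128, -0.014 ]))]
side headfront [-0.048  -0.0436 -0.0397] bedfront [-0.0623 -0.0593 -0.0564] headside [0.0395 0.041  0.0433] bedend [0.051  0.0511 0.0511] ndl [-0.0124  0.0023  0.0145] [-0.009  -0.0027  0.0038]
scene 258 lens end 0.14618177054700057 [(0.093, array([0.0005, 0.0002])), (0.135, array([0.0003, 0.0002]))]
scene headfront [-0.051  -0.0391 -0.0329] bedfront [-0.0593 -0.0579 -0.0539] headside [0.0417 0.0437 0.0452] bedend [0.0529 0.0542 0.0555] ndl [-0.0086  0.0106  0.021 ] [-0.0052  0.0028  0.0081]
```

View pics/w4.png

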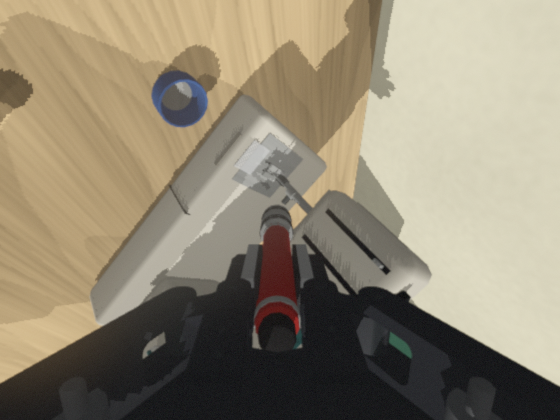

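The pen lies straight along the tool axis (lens at 276,212) and points at the needle area (about 275,175). The way is free, so I'm advancing 100 mm along the axis.

Converted, 0.1 m / 0.4 = 0.25, -0.001 m / 0.4 = -0.0025.

Emit:
advance --segments '[-0.0025, 0, 0.05, 0, 0, 0, -0.0025, 0, 0.1125, 0, 0, 0, -0.0025, 0, 0.175, 0, 0, 0, -0.0025, 0, 0.225, 0, 0, 0, -0.0025, 0, 0.25, 0, 0, 0]'

```text
clock: 10.8
tcp_pos: [0.6122, 0.0369, 0.2533]
orientation: [1.889, 1.411, -0.065]
contact_force: [-0.2, -0.2, 0.0]
grip_width: 0.014
gripper_force: 58.9
```

Emit:
advance --segments '[0, 0, 0, 0, 0, 0, 0, 0, 0, 0, 0, 0, 0, 0, 0, 0, 0, 0, 0, 0, 0, 0, 0, 0, 0, 0, 0, 0, 0, 0]'

```text
clock: 11.3
tcp_pos: [0.6121, 0.0396, 0.2546]
orientation: [1.887, 1.413, -0.061]
contact_force: [-1.1, 1.4, -0.2]
grip_width: 0.0147
gripper_force: 58.9
```

```bash
python3 - <<'E'
from h import *
from scipy.spatial.transform import Rotation as R
o=r.get_obs();M=R.from_rotvec(o["orientation"]).as_matrix();T=o["tcp_pos"]
print("needle in tool",(np.array([.6988,-.0959,.095])-T)@M,"tilt",np.degrees(np.arccos(-M[2,2])),"lens",T+.145*M[:,2],abs(o["qvel"]).max())
p,d=r.grab_frame("wrist");q,_=r.grab_frame("side");cv2.imwrite("pics/f.png",np.hstack([p[80:380,80:480],cv2.resize(q[80:280,180:380],(300,300))]))
A,B,U=cloud("scene",*r.grab_frame("scene")[::-1])
m=(B[:,0]>B[:,2]+30)&(A[:,2]>.02)&(A[:,2]<.04)&(np.hypot(A[:,0]-.634,A[:,1]-.007)<.06);q=A[m];print("dish",len(q),circ(q[q[:,2]>.025],.0265))
E
```

```text
needle in tool [-0.00204133 -0.00042973  0.22662985] tilt 44.97775241556265 lens [ 0.66830479 -0.04605654  0.15203908] 0.0038648427317818767
dish 75 (array([0.63523124, 0.00612105, 0.0265    ]), np.float64(0.0009118782764179859))
```

View pics/f.png

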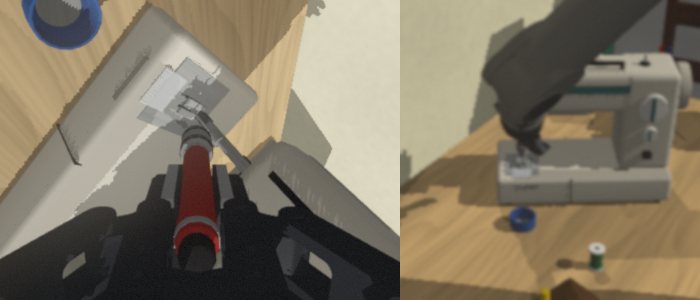

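The lens (195,135) points at the needle and presser area from about 80 mm with clear air around it, and the dish stands in front. All the measured numbers are within their limits.

```bash
python3 -c "
from bench import r
print(r.hand_in())"
```

```text
the job is handed in; nothing more can be done
None
```

The job is handed in, with no verdict returned: by my last measurements the dish stands about 34 mm clear of the machine's front, and the penlight is held still at 45° about 82 mm from the needle's eye, its axis about 2 mm off.

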